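# Hold the cooler poised above the processor

## Task

The processor cooler is parked in its holder with the edges of its base under two lips. Draw it straight out of the holder's open end, lift it and carry it over the tall parts that ring the processor without anything touching the board and without disturbing the jar, tub or screwdriver. Finish with the gripper still holding the cooler in the air, level and still, centred about one centimetre above the processor with its fins parallel to the memory modules and not touching the board, so that I can check the fit before it goes down.

Things in the scene. Friction and masses are not known exactly. Their poses are not given: they have to be found in the camera images.
- cooler: Loose metal cooler, 0.2 to 0.4 kg. Copper base 68 (x) x 76 (y) x 5 mm; on it a block of upright aluminium fins 58 (x) x 44 (y) mm, top 60 mm above the underside. The fins run along x: grip the block's flat outer faces at y = -22 and +22 mm. The base sticks out 16 mm beyond them. Origin: centre of the underside, z up. Same after a half turn. Its x axis starts along the holder's.
- holder: Fixed white plastic channel along its x axis, 80 mm wide inside, open at -x (roughly towards the robot), stop at +x. Floor x -150 to 50 mm, 104 mm wide, top 6 mm above the bench: the cooler slides on it. It starts with its origin at x = -20 to 0 and touches no lip. Origin: bench level, under the middle of the lips, z up.
- way_out (a point): Point on the holder's floor (6 mm above the bench) at holder x = -98 mm. Two lips over the channel, at x -46 to 46 mm, underside 14 and top 18 mm above the bench, 54 mm apart, cover the edges of the cooler's base: it cannot be lifted there. With its origin here, or anywhere beyond x = -80 mm, it is clear of them. Axes as the holder's.
- board: Fixed green computer board on a black tray, 176 x 176 mm, surface 12 mm above the bench. Touch nothing on it. Origin: bench level under its centre, z up. Heights above the bench: row of rear sockets at y = 63 to 86 mm, up to 46 mm; regulator heat sink at x = -78 to -62 mm, 35 mm; power socket at x = 69 to 79 mm, 25 mm; the rest within 60 mm of the centre 21 mm or less.
- memory (a point): Middle of the top edge of one of two upright memory modules on the board, the one next to the processor, 50 mm above the bench, at board y = -66 mm; the other is at y = -76 mm. Both are 133 mm long and run along the board's x axis. They are the tallest parts on the board.
- processor (a point): Centre of the top face of the processor, a bare square metal lid 38 x 38 mm in a white socket at the board's centre, 20 mm above the bench. Axes as the board's.
- jar: Bystander: a closed jar of screws standing between holder and board, 44 mm in diameter, 70 mm high. Origin: centre of its underside.
- tub: Bystander: a low white tub, 48 mm in diameter, 22 mm high, beyond the work. Origin: centre of its underside.
- screwdriver: Bystander: a screwdriver 170 mm long lying at the left of the work.
Not all that is in view belongs to the job. Several things have the shape of the cooler; the one meant has the colours described above. There is more than one size of the board; the one meant has the size given above.

How it is judged (in metres and radians):
On the way, in this order (a step that is already met when the one before it is completed fails the run):
1. the cooler is drawn out of the holder, clear of the lips (x of cooler in the frame of holder below -0.078 m and contact force between cooler and the fingers above 1 N), for 0.05 s.
2. the cooler is above the board's tall parts on its way to the processor (height (world z) of cooler above 0.051 m and horizontal distance between cooler and processor below 0.13 m), for 0.05 s.
At the end, for the whole second after the job is handed in: The gripper holds the cooler (over 1 N) still in the air: underside 4 to 18 mm above the processor, centres within 6 mm horizontally, fins parallel to the board's x axis within 0.1 rad (either way round), tilt under 0.09 rad, cooler not touching the board (z of cooler in the frame of processor between 0.004 and 0.018 m and horizontal distance between cooler and processor below 0.006 m and angle between the x axis of cooler and the x axis of board, either way round below 0.1 rad and angle between cooler's own z axis and vertical below 0.09 rad and contact force between cooler and the fingers above 1 N and contact force between cooler and board below 0.1 N and linear speed of cooler below 0.02 m/s); the arm keeps its last pose, push and grip.
It fails at once if something touches the board or its parts (contact force between board and anything else above 0.5 N).
It fails at once if the jar is moved by more than 20 mm (distance of jar from where it was at the start of the episode above 0.02 m).
It fails at once if the tub is moved by more than 20 mm (distance of tub from where it was at the start of the episode above 0.02 m).
It fails at once if the screwdriver is moved by more than 20 mm (distance of screwdriver from where it was at the start of the episode above 0.02 m).
It also fails if it takes over 45 s, if anything falls off the work surface, if the arm or the gripper's body presses on something with over 40 N, if the wrist force passes 120 N, or if a joint passes its speed limit or range.

## Robot

A 6-joint arm with a two-finger parallel gripper is mounted at the origin on the work surface. World frame = base frame: x ahead of the robot, y to its left, z up, the work surface at z = 0. Lengths are in mm, angles in rad, forces in N, time in s.
With the tool pointing down it reaches from about 375 to 750 mm from the base axis. Payload 9 kg.
Tool frame: the origin (TCP) lies midway between the tips of the shut fingers; the grasp point (between the pads) lies 19 mm behind it; z points along the fingers, y is the line along which they close (so a half turn about z gives the same grasp; the last joint's range is limited). The gripper opens to 85 mm and grips with 20 to 120 N. Pads are 22 mm wide; open, the fingers measure 114 mm over their backs; the gripper's body (76 mm by 85 mm) begins 54 mm behind the grasp point. The pads swing forward as they close: fully open they stand 13 mm farther back than shut.
Start: joints at [0.943, 0.104, 0.097, 1.564, 0, 1.353], TCP at [239.063, 550.35, 231.331] pointing down, gripper open.
Joint ranges: [-2.99, 2.99], [-0.84, 1.86], [-1.1, 1.16], [-1.84, 2.11], [-1.51, 1.56], [-3.14, 3.14]. Speed limits (rad/s): [2.22, 2.22, 2.57, 3.14, 3.14, 3.14].

## Interface

Orientations are given as a unit quaternion [x, y, z, w].
In Python, from bench import robot gives the robot as it stands. The module is installed in compiled form; this text tells all that it offers. Calls block until the motion is done:
- robot.move_ptp(position, orientation): joint-space move of the TCP to a pose.
- robot.line_to(position, velocity=150, orientation=None): straight line of the TCP; orientation=None keeps the orientation; velocity is the mean speed in mm/s.
- robot.move_joints(angles): joint-space move.
- robot.release() and robot.grasp(): open the fingers fully, or close them until they stop; the grip force is fixed at half the most.
- robot.wait(seconds).
- robot.inverse_kinematics(position, orientation): joint angles nearest the present ones, or None.
- robot.observe(): the state.
- robot.snapshot(name): name is "scene" or "top"; returns the picture (400x640x3 uint8, red, green, blue); there is no depth.
- robot.camera_model(name): a dict with "K" (3x3 intrinsics, pixels), "T" (4x4, takes a point from camera to world coordinates). Camera axes: x right, y down, z forward; pixel columns grow to the right and rows downward; lengths in mm; the calibration is good to about 2 mm. A picture is of the moment at which its call begins. camera_model takes no time and is no camera call.
A pose or a line that the arm cannot do raises robot.IKError and nothing moves.
- robot.hand_in(): hands the job in; it is judged then, once.
Trained networks look in the newest picture that a camera, given by its name, has taken for a name from the list of things; names that differ only in an ending like _2 or _b are one class to them, and where a whole thing is asked for, a point or a joint stands for the part that bears it (a point fixed in the world has none). Each returns a list of dicts, best first, with "conf" (0 to 1); they miss things now and then, are a little off and sometimes report something else, mostly with a low value. They report only what shows in the picture. A call takes as long as a camera call. They do not tell look-alikes from the thing itself.
- robot.cut_out(camera, label): "pixels" (400x640 bool, what is visible of it) and "bbox" ([left, top, right, bottom] in pixels, round what is visible of it).
- robot.mark_of(camera, label): "pixel" ([column, row] in pixels: a listed point, or the origin of a listed thing).
The state is a dict: "clock": time; "joint_positions": joint angles; "joint_vel": joint speeds; "joint_efforts": joint torques, N m; "tool_pos": TCP position; "tcp_rot": TCP orientation; "ft_force": force on the tool from outside, world axes, zero at the start; "torque": the same for the moment, N m; "gripper_width": opening from 0.0 (shut) to 1.0 (fully open); "grip_force": force on a finger pad.
Only numpy, scipy, OpenCV 4.12 (cv2) and the standard library are available. Lean on these libraries where they do the work, as an engineer would, in place of code of your own. Each camera call takes 0.05 s, during which the arm holds its last target. There are 200 camera calls.

## Working session

There is one attempt and no reset: what is moved stays moved. The work goes in short steps, each a Python script; the robot and the scene stay as the last script left them, time stands still between calls to the robot, and variables do not carry over. Pictures are saved under pics/ and viewed, at most 10 in all, crops included, and the job is handed in when it is done.

```bash
mkdir -p pics; cat > h.py <<'E'
import numpy as np, cv2
from bench import robot
def proj(cam,P):
    m=robot.camera_model(cam);T=np.linalg.inv(m["T"]);P=np.atleast_2d(P)
    q=(T[:3,:3]@P.T).T+T[:3,3];q=q@np.array(m["K"]).T
    return q[:,:2]/q[:,2:]
def back(cam,px,z):
    m=robot.camera_model(cam);T=np.array(m["T"]);d=T[:3,:3]@np.linalg.inv(m["K"])@np.array([px[0],px[1],1.])
    return T[:3,3]+d*(z-T[2,3])/d[2]
E
python3 - <<'E'
from h import *
np.set_printoptions(precision=1,suppress=True)
for c in("scene","top"):
    cv2.imwrite(f"pics/{c}.png",robot.snapshot(c)[:,:,::-1])
    print(c,np.array(robot.camera_model(c)["T"])[:3,3])
    for l,z in(("cooler",6),("holder",0),("way_out",6),("board",0),("memory",50),("processor",20),("jar",0),("tub",0),("screwdriver",8)):
        for r in robot.mark_of(c,l): print(c,l,round(r["conf"],2),np.array(r["pixel"]),back(c,r["pixel"],z))
E
```

```text
scene [1359.1  250.7 1056. ]
scene cooler 0.84 [189.7 241.3] [ 762.7 -246.6    6. ]
scene cooler 0.69 [226.3 198.6] [ 594.5 -193.3    6. ]
scene holder 0.59 [226.6 203.6] [ 608.8 -188.7    0. ]
scene way_out 0.72 [233.4 180.9] [ 521.6 -194.1    6. ]
scene board 0.96 [359.1 159.6] [351.1 186.3   0. ]
scene board 0.65 [369.8 219.8] [589.  249.4   0. ]
scene memory 0.61 [344.2 154.9] [386.9 139.9  50. ]
scene memory 0.57 [342.7 209.8] [604.6 168.9  50. ]
scene processor 0.9 [364.5 220.5] [608.9 234.6  20. ]
scene jar 0.54 [285.9 201.4] [567.1 -11.6   0. ]
scene tub 0.82 [275.6 254.4] [755.8   4.3   0. ]
scene tub 0.59 [228.4 203.3] [ 606.6 -183.6    0. ]
scene screwdriver 0.54 [437.7 197.2] [472.4 443.2   8. ]
scene screwdriver 0.46 [287.6 201.4] [572.2  -4.5   8. ]
top [ 332.6   56.  1104.9]
top cooler 0.8 [471.5 152. ] [ 759.4 -257.7    6. ]
top holder 0.66 [436.  203.6] [ 616.7 -184.    -0. ]
top holder 0.46 [437.1 213.4] [ 592.9 -188.9    0. ]
top way_out 0.77 [433.8 245.8] [ 512.4 -187.1    6. ]
top board 0.87 [268.9 289.6] [354.  181.6   0. ]
top board 0.78 [263.4 183.9] [602.5 239.6   0. ]
top memory 0.88 [285.5 179.4] [608.9 181.9  50. ]
top memory 0.86 [288.2 278.8] [382.8 137.4  50. ]
top processor 0.58 [264.4 183.9] [598.  233.9  20. ]
top processor 0.58 [268.  282.8] [368.3 184.   20. ]
top jar 0.55 [358.4 220.3] [547.6  -2.8   0. ]
top tub 0.63 [367.1 137.8] [759.7   3.3   0. ]
top screwdriver 0.73 [170.7 227.7] [461.2 437.1   8. ]
top screwdriver 0.65 [261.1 185.7] [595.3 243.    8. ]
```

View pics/scene.png

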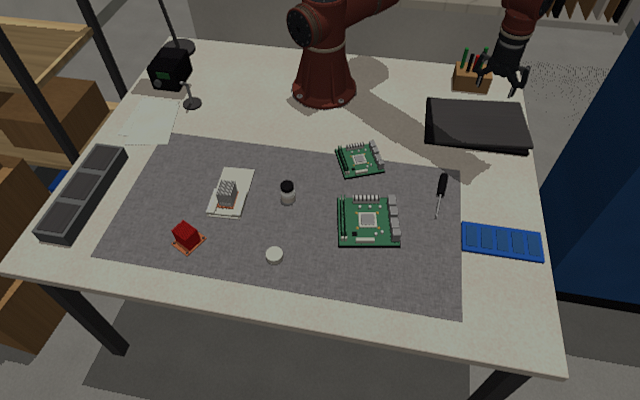

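View pics/top.png

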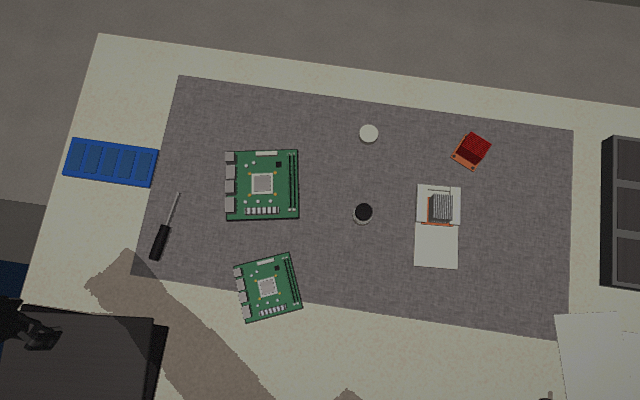

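Two coolers are in view. The red one, at scene (188,237) and top (471,152), is a decoy. The grey and copper one in the holder, at scene (227,195) and top (439,207), fits the description. Of the two boards, the larger one at scene (369,219) and top (263,184) should be the 176 mm one. I'll check both in one enlarged crop.

```bash
python3 - <<'E'
import cv2,numpy as np
s=cv2.imread("pics/scene.png");t=cv2.imread("pics/top.png")
def c(i,x,y,w=100,h=75): return cv2.resize(i[y:y+h,x:x+w],(400,300),interpolation=cv2.INTER_CUBIC)
cv2.imwrite("pics/crop.png",np.vstack([np.hstack([c(t,385,180,120,90),c(t,213,145)]),np.hstack([c(s,185,158,80,60),c(s,320,185)])]))
E
```

```text
(no output)
```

View pics/crop.png

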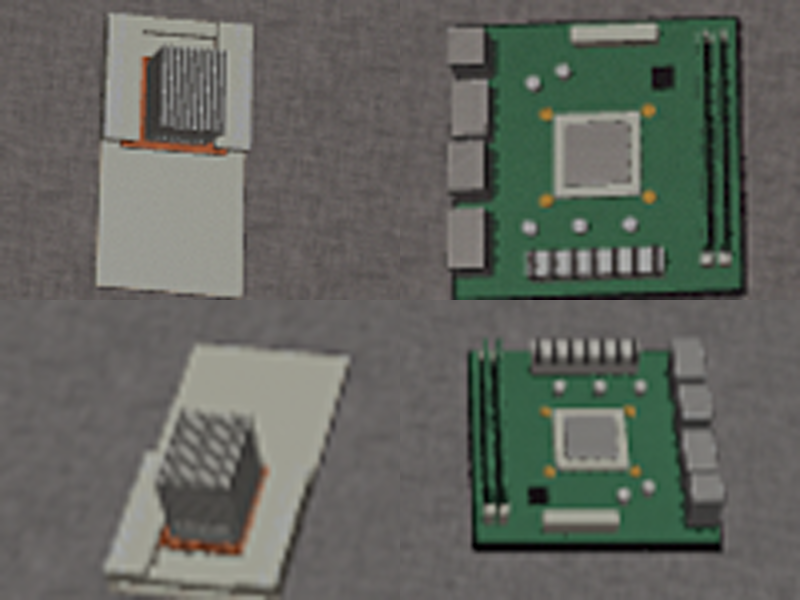

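The crop confirms both: the grey-finned, copper-based cooler under the lips, and the larger board. Now I'll fit the poses from corner pixels in both views.

```bash
cat > fit.py <<'E'
from h import *
from scipy.optimize import least_squares
np.set_printoptions(precision=2,suppress=True)
def t1(p): return np.array(p)/3.3333+[385,180]-.35
def t2(p): return (np.array(p)-[400,0])/4+[213,145]-.375
def s1(p): return (np.array(p)-[0,300])/5+[185,158]-.4
def s2(p): return (np.array(p)-[400,300])/4+[320,185]-.375
def fit(obs,x0,name):
    def W(v,P): c,s=np.cos(v[2]),np.sin(v[2]); P=np.array(P,float); return [v[0]+c*P[0]-s*P[1],v[1]+s*P[0]+c*P[1],P[2]]
    for cams in(("top","scene"),("top",),("scene",)):
        o=[a for a in obs if a[0] in cams]
        if len(o)<2: continue
        f=lambda v:np.concatenate([(proj(c,W(v,P))[0]-px) for c,px,P in o])
        r=least_squares(f,x0); print(name,cams,r.x,"res",r.fun.reshape(-1,2).tolist() if len(cams)==2 else np.abs(r.fun).max())
S=24.5 # socket half (fitted roughly)
soc=[("top",t2(p),(a,b,20)) for p,a,b in(((565,123),19,19),((631,121),19,-19),((633,187),-19,-19),((565,188),-19,19))]
soc+=[("scene",s2(p),(a,b,20)) for p,a,b in(((563,418),-19,-19),((615,416),-19,19),((619,460),19,19),((565,461),19,-19))]
brd=[("top",t2((741,17)),(88,-88,12)),("top",t2((746,292)),(-88,-88,12)),("scene",s2((474,542)),(88,-88,12)),("scene",s2((721,544)),(88,88,12))]
mem=[("top",t2((708,36)),(66.5,-66,50)),("top",t2((707,258)),(-66.5,-66,50))]
fit(soc,[600,235,0],"cpu"); fit(brd,[600,235,0],"brd"); fit(soc+brd,[600,235,0],"all")
hol=[("top",t1((97,286)),(-150,52,6)),("top",t1((243,296)),(-150,-52,6)),("top",t1((110,13)),(50,52,18)),("top",t1((253,24)),(50,-52,18)),
("scene",s1((197,345)),(-150,-52,6)),("scene",s1((350,353)),(-150,52,6)),("scene",s1((105,572)),(50,-52,18))]
fit(hol,[600,-190,0],"hol")
coo=[("top",t1(p),(a,b,66)) for p,a,b in(((162,46),29,22),((224,50),29,-22),((220,138),-29,-22),((158,132),-29,22))]
coo+=[("scene",s1(p),(a,b,66)) for p,a,b in(((182,411),-29,-22),((250,418),-29,22),((238,490),29,22),((160,484),29,-22))]
fit(coo,[600,-190,0],"cool")
print(t1((224,152)),back("top",t1((224,152)),8),back("top",t1((122,143)),8))
E
python3 fit.py
```

```text
cpu ('top', 'scene') [600.15 240.4    0.19] res [[0.10192243042982341, -0.023020464278090458], [-0.6828605672635604, -0.07920974844736861], [-1.0005711396705124, -1.3657139737574653], [0.16071354099338464, -1.0492219618677723], [-0.4432882451517912, -0.9708833943954005], [-0.5074421552075705, -0.5055548448893887], [-0.49215700191075484, -0.9114058914722705], [-0.1759465918943306, -1.1307586979396547]]
cpu ('top',) [598.72 239.27   0.18] res 0.7001199517268901
cpu ('scene',) [603.08 241.93   0.19] res 0.33410004181186537
brd ('top', 'scene') [599.48 240.84   0.18] res [[-0.26955297672333245, -0.5995262050963106], [-0.032800438419144484, 0.6379928792664487], [-0.7736564427928556, 0.19194081619301073], [0.42387199464246805, -0.1283154668595614]]
brd ('top',) [599.89 240.53   0.18] res 0.6425920633053863
brd ('scene',) [599.12 241.65   0.18] res 0.6060773780818067
all ('top', 'scene') [599.92 240.54   0.18] res [[0.06608298560439607, 0.017591535354455345], [-0.7176283074874732, 0.039582524474241154], [-1.1176238561467358, -1.2423153290154971], [0.04251159948077543, -1.0052353448775762], 
[... 855 characters left out ...]
-186.25    0.07] res 1.2488208564573142
hol ('scene',) [ 610.98 -183.57    0.07] res 0.747471909551706
cool ('top', 'scene') [ 595.08 -183.42    0.08] res [[-0.8835985035408953, 0.044025917716425056], [-0.3115366591914608, 0.16547983403535227], [0.7320221930551725, -1.4370637582177892], [-0.08325811775313241, -0.989258251133009], [0.1967216569360346, -1.0482295256194618], [0.8696969652411326, -1.3136919975273713], [-1.2818964939227726, -0.7865958544136333], [-0.34899174715920367, -0.7960912169181995]]
cool ('top',) [ 593.82 -183.84    0.06] res 0.96597980118176
cool ('scene',) [ 598.62 -181.79    0.13] res 0.6574882792814662
[451.85 225.25] [ 567.57 -224.65    8.  ] [ 563.12 -151.71    8.  ]
```

```bash
cat >> h.py <<'E'
from scipy.spatial.transform import Rotation as R
def down(yaw): return (R.from_euler("z",yaw)*R.from_euler("x",np.pi)).as_quat()
def st(msg=""):
    o=robot.observe();print(msg,"t%.1f"%o["clock"],np.round(o["tool_pos"],1),"F",np.round(o["ft_force"],1),"w%.3f g%.1f"%(o["gripper_width"],o["grip_force"]),"j6 %.2f"%o["joint_positions"][5])
E
python3 - <<'E'
from h import *
print(np.round(robot.observe()["tcp_rot"],3))
c=[]
for k in(0,np.pi):
    js=[robot.inverse_kinematics(p,down(y+k)) for p,y in(([595,-184.5,28],.07),([506,-192,140],.07),([600,240.5,52],.185))]
    print(k,[None if j is None else np.round(j,2) for j in js])
    c.append(9 if any(j is None for j in js) else max(abs(j[5]) for j in js))
k=np.pi*int(np.argmin(c))
np.save("k.npy",k); q=down(.07+k)
robot.move_ptp([595,-184.5,170],q); st("above")
robot.line_to([595,-184.5,28],120); st("down")
cv2.imwrite("pics/pre.png",np.vstack([cv2.resize(robot.snapshot("top")[165:265,380:500,::-1],(480,400)),cv2.resize(robot.snapshot("scene")[140:240,170:290,::-1],(480,400))])[:800])
i=cv2.imread("pics/pre.png");cv2.imwrite("pics/pre.png",np.hstack([i[:400],i[400:]])[:, :960][:, ::1] if 0 else cv2.resize(np.hstack([i[:400],i[400:]]),(800,333)))
E
```

```text
[0.203 0.979 0.    0.   ]
0 [array([-0.51,  0.24, -0.13,  1.21,  0.  ,  2.56]), array([-0.6 , -0.07, -0.25,  1.4 ,  0.  ,  2.47]), array([ 0.18,  0.29, -0.02,  1.26,  0.  ,  3.14])]
3.141592653589793 [array([-0.51,  0.24, -0.13,  1.21,  0.  , -0.58]), array([-0.6 , -0.07, -0.25,  1.4 ,  0.  , -0.67]), array([ 0.18,  0.29, -0.02,  1.26,  0.  , -0.01])]
above t3.9 [ 595.2 -183.8  170.1] F [-0.6 -0.1  0.6] w1.003 g0.0 j6 -0.58
down t5.2 [ 595.6 -184.8   29. ] F [ 0.1 -0.  -0.1] w1.000 g0.0 j6 -0.58
```

View pics/pre.png

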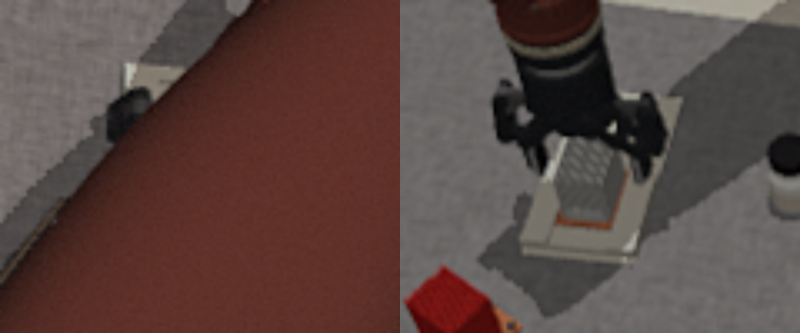

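The fingers straddle the grey fin block in the scene view, and the pads are beside its flat faces. Next I'll grasp it and draw it out.

```bash
python3 - <<'E'
from h import *
robot.grasp(); st("grasp")
p=np.array(robot.observe()["tool_pos"]); u=np.array([np.cos(.07),np.sin(.07),0])
for d in(20,55,92):
    robot.line_to((np.array([595,-184.5,28])-u*d).tolist(),60); st(d)
    if np.linalg.norm(robot.observe()["ft_force"])>50: break
im=robot.snapshot("scene");cv2.imwrite("pics/out.png",cv2.resize(im[120:240,160:300,::-1],(700,600)))
E
```

```text
grasp t5.8 [ 595.4 -185.4   28.6] F [ 0.8 -4.6  1.7] w0.509 g62.3 j6 -0.58
20 t6.3 [ 575.2 -186.8   28.5] F [-0.5 -5.4  2.5] w0.506 g62.3 j6 -0.60
55 t7.0 [ 540.4 -189.    28.5] F [ 0.2 -5.7  3.5] w0.508 g62.5 j6 -0.63
92 t7.8 [ 503.  -190.7   28.3] F [-1.1 -0.4  8.6] w0.505 g63.0 j6 -0.68
```

View pics/out.png

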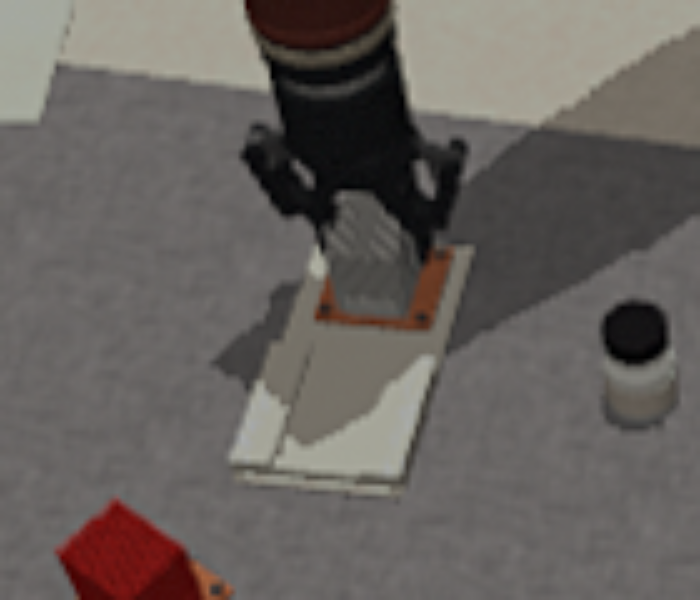

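```bash
python3 - <<'E'
from h import *
k=float(np.load("k.npy"))
robot.line_to([503,-191,145],100); st("lift")
robot.line_to([560,60,145],150,down(.13+k).tolist()); st("mid")
robot.line_to([600,240.5,145],150,down(.185+k).tolist()); st("over")
robot.line_to([600,240.5,85],80); robot.wait(.5); st("hover")
im=robot.snapshot("scene");cv2.imwrite("pics/hover.png",cv2.resize(im[145:265,310:440,::-1],(780,600)[0:1]+(720,) if 0 else (650,600),interpolation=cv2.INTER_CUBIC))
im=robot.snapshot("top");cv2.imwrite("pics/hovertop.png",im[:,:,::-1])
for c in("scene","top"):
    for l in("cooler","processor"):
        for r in robot.mark_of(c,l): print(c,l,r["conf"],np.round(r["pixel"],1))
print("pred cooler",proj("scene",[600,240.5,62]),proj("top",[600,240.5,62]))
E
```

```text
lift t9.1 [ 502.6 -190.7  144.2] F [-0.  -0.8 -2.8] w0.507 g61.7 j6 -0.68
mid t11.0 [560.   59.4 145. ] F [-0.6  0.4 -2. ] w0.505 g61.7 j6 -0.26
over t12.4 [600.  239.8 145.1] F [-0.2  0.1 -1.2] w0.507 g61.7 j6 -0.01
hover t13.8 [600.  240.5  85.1] F [-0.3  0.  -2.2] w0.511 g61.7 j6 -0.01
scene cooler 0.74 [187.7 240.8]
scene cooler 0.64 [368.6 209.6]
scene processor 0.82 [363.7 217.6]
scene processor 0.73 [358.2 156. ]
top cooler 0.85 [256.2 177.7]
top cooler 0.66 [470.6 151.6]
top processor 0.77 [262.8 182.2]
top processor 0.69 [266.8 289.6]
pred cooler [[368.03133928 209.67415272]] [[259.61341394 178.00396705]]
```

View pics/hover.png

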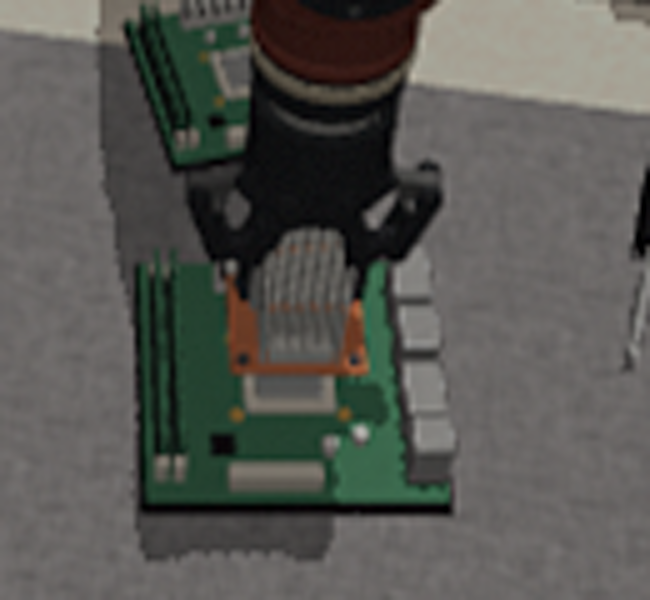

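View pics/hovertop.png

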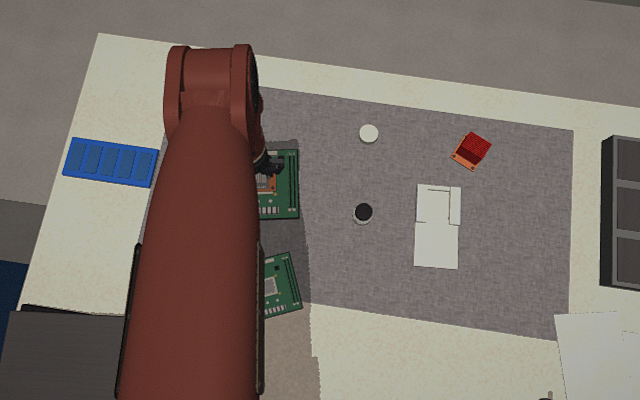

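The cooler hangs level over the board, its lower base edge at crop row 374 from column 231 to 369. The processor shows just in front of it, and the jar (363,212) and tub (369,133) haven't moved in the top view. I'll measure the cooler's offset from its base corners in the scene view.

```bash
python3 - <<'E'
from h import *
from scipy.optimize import least_squares
np.set_printoptions(precision=2,suppress=True)
px=lambda p:np.array(p)/5+[310,145]-.4
W=lambda v,P:[v[0]+np.cos(v[2])*P[0]-np.sin(v[2])*P[1],v[1]+np.sin(v[2])*P[0]+np.cos(v[2])*P[1],P[2]+v[3]]
ob=[((231,375),(34,-38,0)),((369,375),(34,38,0)),((232,360),(34,-38,5)),((365,358),(34,38,5)),((264,362),(29,-22,5)),((344,360),(29,22,5))]
f=lambda v,zf=None:np.concatenate([proj("scene",W(v,P))[0]-px(p) for p,P in ob])
r=least_squares(lambda v:f([v[0],v[1],v[2],62.]),[600,240,.18]);print("z62",r.x,np.abs(r.fun).max())
for z in(60,64):
    r=least_squares(lambda v:f([v[0],v[1],v[2],z]),[600,240,.18]);print(z,r.x)
# processor/socket front edge and board front corners, same picture
oc=[((140,509),(88,-88,0)),((452,509),(88,88,0)),((144,500),(88,-88,12)),((450,482),(88,88,12))][:3]
g=lambda v:np.concatenate([proj("scene",W([*v,0],P))[0]-px(p) for p,P in oc])
r=least_squares(g,[600,240,.18]);print("board",r.x,r.fun)
print([((proj("scene",W([600,240.5,.185,62],P))[0]+.4-[310,145])*5) for _,P in ob])
E
```

```text
z62 [597.45 242.32   0.19] 1.4335406560979607
60 [595.98 242.32   0.19]
64 [598.93 242.31   0.19]
board [595.44 241.16   0.19] [ 0.26  0.25  0.17 -0.02 -0.43 -0.24]
[array([228.1, 374.1]), array([364.5 , 374.06]), array([228.61, 368.85]), array([365.45, 368.8 ]), array([256.88, 361.56]), array([335.9 , 361.53])]
```

```bash
python3 - <<'E'
from h import *
robot.line_to([600.5,240.3,53.5],40); robot.wait(.7); st("low")
im=robot.snapshot("scene")[175:255,325:425,::-1]
cv2.imwrite("pics/low.png",cv2.resize(im,(750,600),interpolation=cv2.INTER_CUBIC))
c,s=np.cos(.185),np.sin(.185)
for n,P in dict(bl=(34,-38,31),br=(34,38,31),tl=(34,-38,36),tr=(34,38,36),BL=(88,-88,0),BR=(88,88,0),BLt=(88,-88,12)).items():
    print(n,np.round((proj("scene",[600.5+c*P[0]-s*P[1],240.3+s*P[0]+c*P[1],P[2]])[0]+.43-[325,175])*7.5))
E
```

```text
low t15.7 [600.5 240.3  53.5] F [ 0.6  0.1 -2.5] w0.506 g61.7 j6 -0.01
bl [225. 385.]
br [425. 385.]
tl [225. 378.]
tr [427. 378.]
BL [ 94. 550.]
BR [563. 551.]
BLt [ 95. 533.]
```

View pics/low.png

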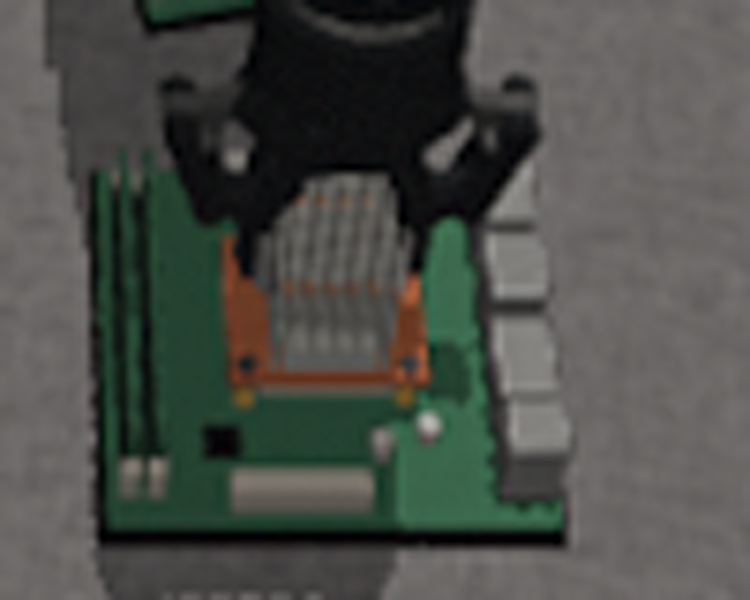

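The low view shows the cooler level, with its base corners at (230,386) and (430,386), centred over the socket and clear of the board. Measured against the board in the same picture, it agrees to about 2 mm, so I'm handing in.

```bash
python3 - <<'E'
from h import *
st(); print(robot.hand_in())
E
```

```text
t15.8 [600.5 240.3  53.5] F [ 0.4  0.8 -2.6] w0.505 g61.7 j6 -0.01
the job is handed in; nothing more can be done
None
```

I handed the job in with the gripper holding the cooler level and still about 11 mm above the processor, centred to within about 2–3 mm by my camera measurements; no pass/fail verdict came back.

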